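# Click three grooming cases into a graded clip rail

### The arm

A 7-joint arm with a two-finger parallel gripper is mounted at the origin on the work surface. World frame = base frame: x ahead of the robot, y to its left, z up, the work surface at z = 0. Lengths are in m, angles in degrees, forces in N, time in s.
With the tool pointing down it reaches from about 0.425 to 0.95 m from the base axis. Payload 4.7 kg.
Tool frame: the origin (TCP) lies midway between the tips of the shut fingers; the grasp point (between the pads) lies 19 mm behind it; z points along the fingers, x is the direction in which the jaws open and shut, and the axes are right-handed (so a half turn about z gives the same grasp; the last joint's range is limited). The gripper opens to 85 mm and grips with 20 to 120 N. Pads are 22 mm wide; open, the fingers measure 114 mm over their backs; the gripper's body (76 mm by 85 mm) begins 54 mm behind the grasp point. The pads swing forward as they close: fully open they stand 13 mm farther back than shut.
Start: joints at [-75.453, 26.849, -2.785, 87.806, 1.381, 65.374, -4.715], TCP at [0.188, 0.648, 0.231] pointing down, gripper open.
Joint ranges: [-148.3, 148.3], [-19.14, 114.17], [-79.39, 73.82], [5.75, 140.21], [-59.74, 239.74], [12.07, 113.84], [-152.46, 152.46]. Speed limits (degrees/s): [147.25, 147.25, 180, 180, 180, 180, 180].

### API

Orientations are given as a 3x3 rotation matrix whose columns are the frame's x, y, z axes.
In Python, from station import bot gives the robot as it stands.
- The arm moves only by the shell command python3 -m crank 'ROWS' [FORCE]. ROWS is JSON, a list that holds one entry, the list of rows, each a list of 5 numbers: the shift along the tool's x, y, z in mm, then the turn about the tool's z in degrees, then the finger opening in mm, from 0 to 85.4. A call has 1 to 20 rows; each row shifts and turns the commanded pose from where the row before left it, along the tool's axes as they then stand; what a row does not reach is not made up. A row lasts 1/10 s, in which the tool goes at most 50 mm and 8.59 degrees, less where a joint would pass 70% of its speed; a pose out of reach is approached as far as the arm can. A call is refused whole if a number of a shift passes 50 or a number of a turn 8.59, either way. A call with a gripper value outside its range is refused whole. The fingers move at their own pace and stop on an object; FORCE is the grip in N (left out, the last holds). Time passes only in rows, so rows that do not move let the fingers close. It gives the time, the measured TCP pose, the force and the opening at its end, in the units of the state.
- bot.get_state(): the state, without advancing time (a new reading comes with each control period).
- bot.get_image(name): name is "scene" or "top" or "wrist"; returns a dict with "img" (480x640x3 uint8, blue, green, red), "camera_matrix" (3x3 intrinsics, pixels), "R" (3x3) and "t" (3): a world point X has camera coordinates R X + t. Camera axes: x right, y down, z forward; pixel columns grow to the right and rows downward; lengths in m; the calibration is good to about 2 mm. The wrist camera is an equidistant fisheye: a pixel r from the principal point sees the ray r / f radians off the axis. A picture is of the moment at which its call begins. There is no depth.
- bot.finish_job(): hands the job in, once; it reports no verdict.
The state is a dict: "clock": time; "joint_pos": joint angles; "qvel": joint speeds; "joint_efforts": joint torques, N m; "tool_pos": TCP position; "eef_rot": TCP orientation; "wrist_force": force on the tool from outside, world axes, zero at the start; "moment": the same for the moment, N m; "width": opening from 0.0 (shut) to 1.0 (fully open).
Only numpy, scipy, OpenCV 4.12 (cv2) and the standard library are available. Lean on these libraries where they do the work, as an engineer would, in place of code of your own. Each camera call takes 0.05 s, during which the arm holds its last target. There are 200 camera calls.

### The job

Put the three grooming cases from the tray away in the grooved clip rail in size order, each crosswise in the spring clip made for its thickness and held at about its middle: press each one down over its clip until it clicks fully home on the rail. Feel for the click and do not force it hard against the rail, and leave the other things on the tray and the dresser where they are.

Things in the scene. Friction and masses are not known exactly. Their poses are not given: they have to be found in the camera images.
- case_thin: blue plastic nail file case, the thinnest of three: a round barrel 20 mm in diameter and 110 mm long, with a square cap 24 mm x 24 mm x 12 mm on each end (one cap white), 134 mm long in all; lies flat on its caps on the tray at the start. Origin on the barrel's axis at mid-length (12 mm above the tray floor at the start); x runs along the barrel. Either end may point either way, and any roll will do.
- clip_thin (a point): spring clip for the 20 mm case: where the case's mid-axis point lies when home, 39.1 mm above the dresser; x along the case. Two sprung steel jaws, 30 mm long in x, with 4 mm beads at the lips, whose tops are 48 mm high. A case lowered level on the beads rests 14 mm above home and stays if let go with care. Its groove is 34 mm wide; a case that is home has its top 49 mm above the dresser, proud of all.
- case_mid: yellow plastic thermometer case, the middle of three: a round barrel 27 mm in diameter and 110 mm long, with a square cap 31 mm x 31 mm x 12 mm on each end (one cap white), 134 mm long in all; lies flat on its caps on the tray at the start. Origin on the barrel's axis at mid-length (15.5 mm above the tray floor at the start); x runs along the barrel. Either end may point either way, and any roll will do.
- clip_mid (a point): spring clip for the 27 mm case: where the case's mid-axis point lies when home, 37.1 mm above the dresser; x along the case. Two sprung steel jaws, 30 mm long in x, with 4 mm beads at the lips, whose tops are 48 mm high. A case lowered level on the beads rests 18 mm above home and stays if let go with care. Its groove is 41 mm wide; a case that is home has its top 51 mm above the dresser, proud of all.
- case_thick: green plastic toothbrush case, the thickest of three: a round barrel 34 mm in diameter and 110 mm long, with a square cap 38 mm x 38 mm x 12 mm on each end (one cap white), 134 mm long in all; lies flat on its caps on the tray at the start. Origin on the barrel's axis at mid-length (19 mm above the tray floor at the start); x runs along the barrel. Either end may point either way, and any roll will do.
- clip_thick (a point): spring clip for the 34 mm case: where the case's mid-axis point lies when home, 35.1 mm above the dresser; x along the case. Two sprung steel jaws, 30 mm long in x, with 4 mm beads at the lips, whose tops are 48 mm high. A case lowered level on the beads rests 22 mm above home and stays if let go with care. Its groove is 48 mm wide; a case that is home has its top 52 mm above the dresser, proud of all.
- rail: clip rail in a grey grooved block, fixed, 150 mm (x) x 206 mm (y), wall tops 46 mm high; origin underneath. Grooves along x and clips at y = -66 (thin), 0, +66 mm (thick); walls stand beside them from |x| = 19 to 73 mm, so fingers beside a barrel cannot go below the wall tops. About 13 N (10 to 17) down over a clip's middle spreads the jaws and snaps; then the case is hard on the rail. Pushed 20 mm or more off the clip, a case tips.
- tray: aluminium tray, fixed, 280 mm (x) x 360 mm (y), floor 3 mm above the dresser top, rim 10 mm high and 3 mm thick; origin under its middle. The cases lie crosswise in its half nearer the robot, about 110 mm apart.
- keys: two flat teething keys on a 50 mm yellow ring, 8 mm thick, lying in the far half of the tray; origin at the ring's centre underneath. Leave alone.
- capsule: round pacifier capsule, 52 mm across, 48 mm high, in the far half of the tray; origin under its middle. Leave alone.
- cup: white ceramic cup, 74 mm across, 85 mm high, with wooden spoons standing up to 165 mm, in the far half of the tray; origin under its middle. Leave alone.
- brush: wooden hairbrush lying beyond the rail, about 185 mm long, 30 mm high; origin underneath, near its bristles; x points from handle to head. Leave alone.
- lotion: white lotion bottle, 56 mm across, 150 mm high, beyond the rail to the right; origin under its middle. Leave alone.
- cream: white cream jar with an orange lid, 60 mm across, 45 mm high, right of the rail and nearer the robot; origin under its middle. Leave alone.
Things that resemble listed ones, but are neither listed nor needed, are in the scene too. There is more than one size of the case_mid; the job needs the smaller. There is more than one size of the case_thick; the job needs the larger.

How it is judged (in metres and radians):
At the end, for the whole second after the job is handed in: Each case lies at rest in the clip of its own size: its middle within 12 mm (horizontally) and 3 mm (in height) of that clip's home point, and its axis within 0.07 rad (4 degrees) of the rail's x axis (horizontal distance between case_thin and clip_thin below 0.012 m and z of case_thin in the frame of clip_thin between -0.003 and 0.003 m and angle between the x axis of each of case_thin, case_mid, case_thick and the x axis of rail, either way round below 0.07 rad and linear speed of each of case_thin, case_mid, case_thick below 0.02 m/s and horizontal distance between case_mid and clip_mid below 0.012 m and z of case_mid in the frame of clip_mid between -0.003 and 0.003 m and horizontal distance between case_thick and clip_thick below 0.012 m and z of case_thick in the frame of clip_thick between -0.003 and 0.003 m); the robot touches nothing.
It fails at once if another thing is moved by more than 30 mm (distance of any of keys, capsule, cup, brush, lotion, cream from where it was at the start of the episode above 0.03 m).
It fails at once if a case is forced against the rail with more than 60 N (contact force between any of case_thin, case_mid, case_thick and rail above 60 N).
It also fails if it takes over 72 s, if anything falls off the work surface, if the arm or the gripper's body presses on something with over 40 N, if the wrist force passes 120 N, or if a joint passes its speed limit or range.

## Working session

There is one attempt and no reset: what is moved stays moved. The work goes in short steps, Python scripts to look and compute and a shell command to move; the robot and the scene stay as the last step left them, time stands still between calls to the robot, and variables do not carry over. Pictures are saved under pics/ and viewed, on a budget of 10 in all, crops included, one or two more only if the job needs it, and the job is handed in when it is done.

```bash
mkdir -p pics
python3 - <<'E'
from station import bot
import cv2,pickle,numpy as np
s=bot.get_state();print(s['clock'],s['tool_pos'],np.round(s['eef_rot'],3).tolist(),s['wrist_force'],s['width'])
for n in['top','scene']:
    d=bot.get_image(n);cv2.imwrite(f'pics/{n}1.png',d['img']);pickle.dump(d,open(n+'.pkl','wb'));print(d['camera_matrix'].tolist(),d['R'].tolist(),d['t'])
E
```

```text
0.0 [0.18817821 0.64763396 0.23025139] [[0.279, 0.96, -0.0], [0.96, -0.279, -0.002], [-0.002, 0.0, -1.0]] [-0.18776301  0.46546764  0.13235959] 0.9993499428190633
[[471.85673589940853, 0.0, 324.39152885716464], [0.0, 471.85673589940853, 229.4148528861307], [0.0, 0.0, 1.0]] [[-0.01619076543338214, -0.9998685501668554, 0.0008611050529558448], [-0.9920401903152275, 0.015956429806731634, -0.12490657767767918], [0.12487641856655103, -0.0028765839208815206, -0.9921681336098926]] [0.05666299 0.52698271 1.05759106]
[[474.07140750259634, 0.0, 312.9933563286031], [0.0, 474.07140750259634, 244.16661428977605], [0.0, 0.0, 1.0]] [[0.46382865256927863, 0.8857847623565034, 0.01575867484278848], [0.7521830098362924, -0.38434746154390403, -0.5352548444604434], [-0.46806377852743924, 0.2601199407615463, -0.8445436138227712]] [-0.30776943 -0.30778307  1.5521031 ]
```

View pics/top1.png

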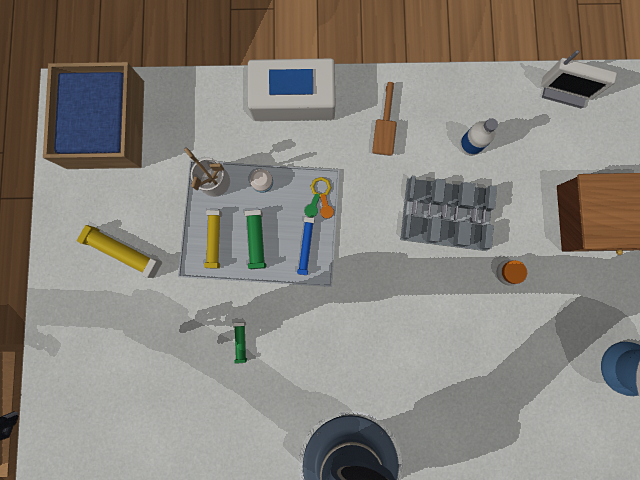

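View pics/scene1.png

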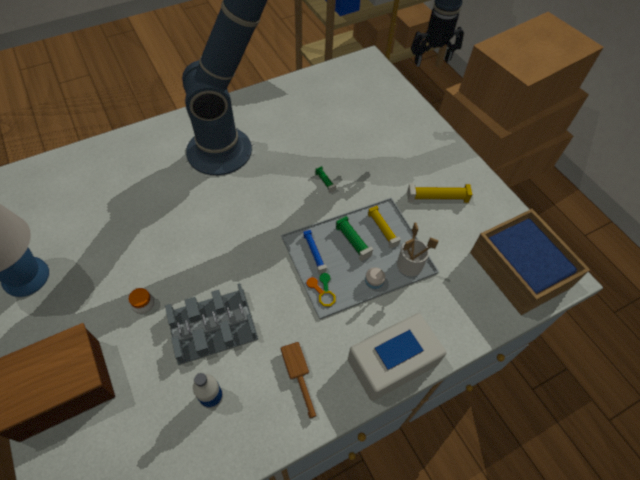

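The top picture shows these cases:
- **Blue:** thin case on the tray at (305,245).
- **Yellow:** one on the tray at (213,238), and a larger lookalike off the tray at (118,250).
- **Green:** one on the tray at (256,238), and a smaller lookalike off the tray at (240,342).

The three on the tray fit the description. The rail is at (448,212). Next I'll take close crops with computed sizes.

```bash
cat > h.py <<'E'
import numpy as np,pickle,cv2
def w(d,uv,z):
    K,R,t=[np.array(d[k]) for k in('camera_matrix','R','t')]
    r=R.T@np.linalg.inv(K)@np.array([*uv,1.]);c=-R.T@t
    return c+r*(z-c[2])/r[2]
def px(d,X):
    K,R,t=[np.array(d[k]) for k in('camera_matrix','R','t')]
    p=K@(R@np.array(X)+t);return p[:2]/p[2]
E
python3 - <<'E'
from h import *
d=pickle.load(open('top.pkl','rb'));im=d['img']
def crop(x0,y0,x1,y1,s,f):cv2.imwrite(f,cv2.resize(im[y0:y1,x0:x1],None,fx=s,fy=s,interpolation=cv2.INTER_CUBIC))
crop(396,166,506,256,7,'pics/rail1.png');crop(180,195,340,285,5,'pics/tray1.png')
print(-np.array(d['R']).T@d['t'])
hsv=cv2.cvtColor(im,cv2.COLOR_BGR2HSV)
for n,lo,hi,z in[('blue',(100,150,60),(120,255,255),.015),('yel',(20,150,60),(32,255,255),.0185),('grn',(60,120,30),(85,255,255),.022)]:
    m=cv2.inRange(hsv,lo,hi)
    k,_,st,c=cv2.connectedComponentsWithStats(m)
    for i in range(1,k):
        if st[i,4]>150 and 150<st[i,1]<350:
            r=cv2.minAreaRect(np.argwhere(_==i)[:,::-1].astype(np.float32));print(n,st[i].tolist(),np.round(c[i],1),w(d,c[i],z).round(3),r)
E
```

```text
[0.39163726 0.05128902 1.11508296]
blue [297, 222, 16, 53, 432] [305.1 248.6] [0.486 0.094 0.015] ((304.5581970214844, 247.9530029296875), (10.1554594039917, 52.13136672973633), 6.072457313537598)
yel [204, 215, 16, 53, 619] [212.5 241.8] [0.505 0.31  0.018] ((211.5, 241.0), (52.0, 15.0), 90.0)
yel [77, 225, 73, 47, 1204] [112.5 247.6] [0.495 0.543 0.018] ((113.61315155029297, 247.1861572265625), (73.28001403808594, 19.996440887451172), 25.016895294189453)
grn [305, 194, 15, 23, 183] [312.  206.9] [0.583 0.076 0.022] ((311.5562744140625, 204.77133178710938), (12.268330574035645, 23.134567260742188), 6.709837436676025)
grn [247, 215, 19, 54, 754] [255. 242.] [0.502 0.21  0.022] ((255.92689514160156, 241.43032836914062), (52.98497772216797, 17.066591262817383), 88.63607025146484)
grn [234, 326, 13, 37, 349] [239.7 344.6] [0.269 0.244 0.022] ((240.0, 344.0), (36.0, 12.0), 90.0)
```

View pics/rail1.png

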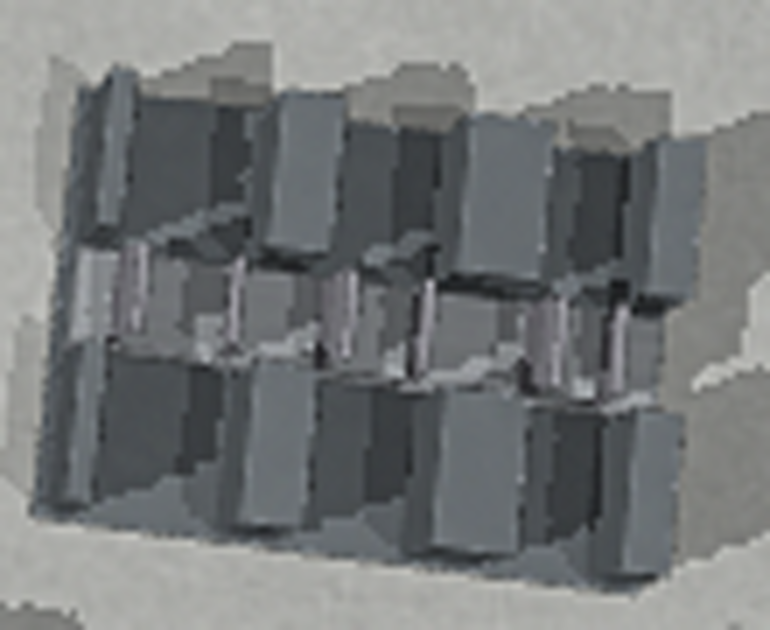

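View pics/tray1.png

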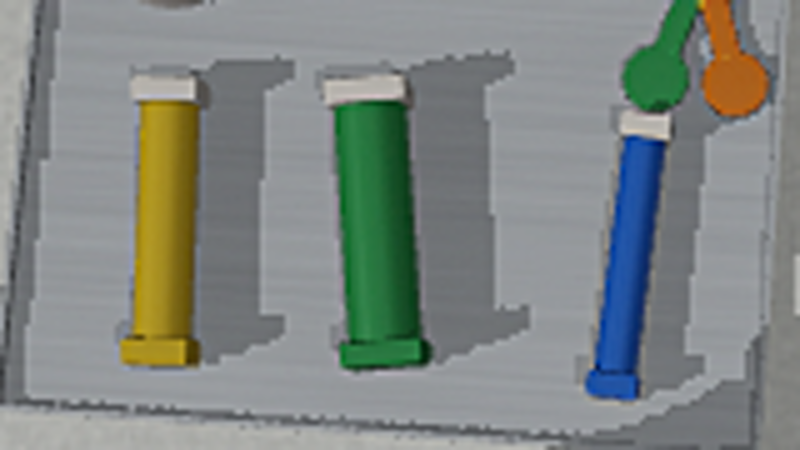

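The rail crop shows the wide groove on the left, so thick is at +y and thin is on the right. The bead pairs are near crop (139/236,295), (348/427,321) and (560/617,345). The tray crop shows white caps at the top, with barrel ends at yellow (169,100)-(164,340), green (370,100)-(382,342) and blue (645,135)-(612,375). The blue cap is almost touching the green key.

Run:
```python
from h import *
d=pickle.load(open('top.pkl','rb'))
R=lambda p:np.array(p)/7+[396,166]-.43
T=lambda p:np.array(p)/5+[180,195]-.4
print('tray cases')
for n,a,b,z in[('yel',(169,100),(164,341),.0185),('grn',(370,101),(382,342),.022),('blu',(645,135),(612,375),.015)]:
    A,B=w(d,T(a),z+.01),w(d,T(b),z+.01);v=A-B
    print(n,((A+B)/2).round(4),'len',np.linalg.norm(v).round(4),'ang',np.degrees(np.arctan2(v[1],v[0])).round(2))
print('beads')
for n,a,b in[('thick',(139,290),(236,300)),('mid',(348,315),(427,327)),('thin',(560,340),(617,350))]:
    A,B=w(d,R(a),.046),w(d,R(b),.046);print(n,((A+B)/2).round(4),np.linalg.norm(A-B).round(4))
print('walls')
c=[]
for a,b in[((118,70),(78,503)),((280,93),(240,522)),((348,93),(308,525)),((470,115),(433,550)),((555,122),(517,553)),((705,140),(668,577))]:
    A,B=w(d,R(a),.046),w(d,R(b),.046);v=A-B;c.append((A+B)/2);print(c[-1].round(4),np.linalg.norm(v).round(4),np.degrees(np.arctan2(v[1],v[0])).round(2))
from station import bot
s=bot.get_state();print(np.degrees(np.arctan2(s['eef_rot'][1,0] if 0 else np.array(s['eef_rot'])[1,0],np.array(s['eef_rot'])[0,0])))
```

```text
tray cases
yel [0.5112 0.3065 0.0285] len 0.1122 ang -0.42
grn [0.5088 0.2091 0.032 ] len 0.1121 ang 2.96
blu [0.4921 0.0929 0.025 ] len 0.1127 ang -8.44
beads
thick [ 0.5728 -0.1776  0.046 ] 0.0319
mid [ 0.5631 -0.2429  0.046 ] 0.0261
thin [ 0.5541 -0.3083  0.046 ] 0.0188
walls
[ 0.5767 -0.1485  0.046 ] 0.1451 -7.41
[ 0.5689 -0.2013  0.046 ] 0.1436 -7.81
[ 0.568  -0.2236  0.046 ] 0.1447 -7.92
[ 0.5596 -0.2637  0.046 ] 0.1454 -7.77
[ 0.5575 -0.2913  0.046 ] 0.1441 -8.12
[ 0.5497 -0.3402  0.046 ] 0.1459 -8.25
73.80037571362978
```

```bash
cat > go.py <<'E'
import sys,numpy as np
from station import bot
s=bot.get_state();x,y,z,yaw=map(float,sys.argv[1:5]);R=np.array(s['eef_rot']);p=np.array(s['tool_pos'])
y0=np.degrees(np.arctan2(R[1,0],R[0,0]));a=np.radians(yaw)
N=np.array([[np.cos(a),np.sin(a),0],[np.sin(a),-np.cos(a),0],[0,0,-1]])
print('t',s['clock'],'pos',p.round(4),'yaw',round(y0,2),'F',np.round(s['wrist_force'],1),'w',s['width']*85.4,'j7',s['joint_pos'][6])
print('turn',round(y0-yaw,2),'then shift mm',((np.array([x,y,z])-p)@N*1000).round(1))
E
python3 go.py .511 .3065 .15 89.6
```

```text
t 0.1 pos [0.1882 0.6477 0.2303] yaw 73.8 F [-0.3  0.7 -0.7] w 85.57150871670858 j7 -4.71427829808253
turn -15.8 then shift mm [-338.9  325.2   80.3]
```

```bash
python3 -m crank '[[[0,0,0,-7.9,60],[0,0,0,-7.9,60],[-33.9,32.5,0,0,60],[-33.9,32.5,0,0,60],[-33.9,32.5,8,0,60],[-33.9,32.5,8,0,60],[-33.9,32.5,8,0,60],[-33.9,32.5,8,0,60],[-33.9,32.5,8,0,60],[-33.9,32.5,10,0,60],[-33.9,32.5,15,0,60],[-33.9,32.5,15,0,60],[0,0,0,0,60],[0,0,0,0,60],[0,0,0,0,60]]]' 30; python3 go.py .511 .3065 .0135 89.6
python3 - <<'E'
from h import *
from station import bot
d=bot.get_image('wrist');pickle.dump(d,open('wr1.pkl','wb'));cv2.imwrite('pics/wr1.png',d['img']);print(np.array(d['camera_matrix']).round(1).tolist())
E
```

```text
clock: 1.6
tool_pos: [0.51, 0.3084, 0.1513]
eef_rot: [[0.005, 1.0, -0.001], [1.0, -0.005, 0.001], [0.001, -0.001, -1.0]]
wrist_force: [0.2, 0.6, 0.1]
width: 0.703
t 1.6 pos [0.51   0.3084 0.1513] yaw 89.71 F [0.2 0.6 0.1] w 60.05326954951087 j7 55.05323186740743
turn 0.11 then shift mm [ -1.9   1.  137.8]
[[371.6, 0.0, 319.0], [0.0, 371.6, 232.4], [0.0, 0.0, 1.0]]
```

View pics/wr1.png

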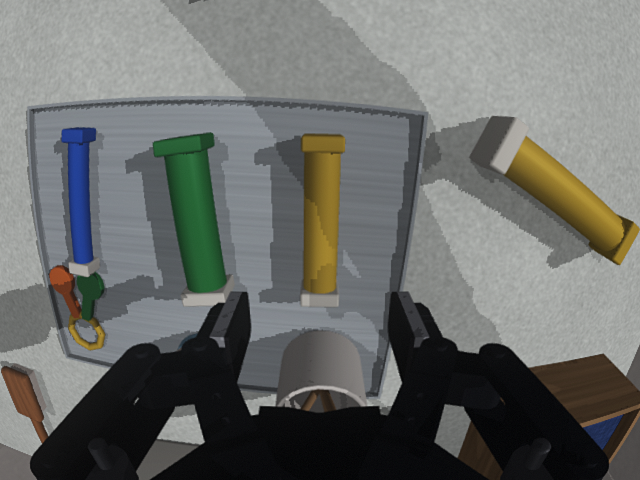

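The wrist view shows yellow centred between the fingers, with barrel ends at (322,151) and (320,292). Green runs (186,152)-(207,291) and blue (76,142)-(82,264). I'll check these against the top-camera positions.

```bash
cat >> h.py <<'E'
def wf(d,uv,z):
    K,R,t=[np.array(d[k]) for k in('camera_matrix','R','t')]
    q=(np.array(uv)-K[:2,2])/K[0,0];th=np.hypot(*q)
    r=R.T@np.array([*(q/th*np.sin(th)),np.cos(th)]);c=-R.T@t
    return c+r*(z-c[2])/r[2]
E
python3 - <<'E'
from h import *
d=pickle.load(open('wr1.pkl','rb'))
for n,a,b,z in[('yel',(320,292),(322,151),.0185),('grn',(207,291),(186,152),.022),('blu',(82,264),(76,142),.015)]:
    A,B=wf(d,a,z),wf(d,b,z);v=A-B;print(n,((A+B)/2).round(4),np.linalg.norm(v).round(4),np.degrees(np.arctan2(v[1],v[0])).round(2))
E
```

```text
yel [0.5149 0.3101 0.0185] 0.1157 -1.02
grn [0.5126 0.2103 0.022 ] 0.117 2.78
blu [0.4948 0.0904 0.015 ] 0.1152 -7.85
```

```bash
python3 -m crank '[[[0,1.5,28,0,60],[0,1.5,28,0,60],[0,0,28,0,60],[0,0,28,0,60],[0,0,17,0,60],[0,0,9.5,0,60],[0,0,0,0,60],[0,0,0,0,60],[0,0,0,0,20],[0,0,0,0,20],[0,0,0,0,20],[0,0,0,0,20],[0,0,0,0,20],[0,0,0,0,20]]]' 30; python3 go.py .5635 -.2428 .15 82
```

```text
clock: 3.05
tool_pos: [0.5146, 0.3075, 0.014]
eef_rot: [[0.007, 1.0, 0.001], [1.0, -0.007, 0.001], [0.001, 0.001, -1.0]]
wrist_force: [-0.2, -0.6, 5.9]
width: 0.303
t 3.05 pos [0.5146 0.3075 0.014 ] yaw 89.58 F [-0.2 -0.6  5.9] w 25.90094613243874 j7 55.31749074520253
turn 7.58 then shift mm [-538.1  125.  -136. ]
```

```bash
python3 -m crank '[[[0,0,-15,0,20],[0,0,-40,0,20],[0,0,-40,0,20],[0,0,-41,7.6,20],[-36,8.4,0,0,20],[-36,8.4,0,0,20],[-36,8.4,0,0,20],[-36,8.4,0,0,20],[-36,8.4,0,0,20],[-36,8.4,0,0,20],[-36,8.4,0,0,20],[-36,8.4,0,0,20],[-36,8.4,0,0,20],[-36,8.4,0,0,20],[-36,8.4,0,0,20],[-36,8.4,0,0,20],[-36,8.4,0,0,20],[-36,8.4,0,0,20],[-34,7.4,0,0,20],[0,0,0,0,20]]]'; python3 -m crank '[[[0,0,0,0,20],[0,0,0,0,20],[0,0,0,0,20]]]'; python3 go.py .5635 -.2428 .0506 82
python3 - <<'E'
from h import *
from station import bot
d=bot.get_image('wrist');pickle.dump(d,open('wr2.pkl','wb'));cv2.imwrite('pics/wr2.png',d['img'])
E
```

```text
clock: 5.05
tool_pos: [0.5615, -0.2502, 0.1498]
eef_rot: [[0.148, 0.989, 0.001], [0.989, -0.148, -0.004], [-0.004, 0.001, -1.0]]
wrist_force: [-0.1, 0.4, -0.7]
width: 0.302
clock: 5.35
tool_pos: [0.5631, -0.2414, 0.1489]
eef_rot: [[0.137, 0.991, 0.0], [0.991, -0.137, 0.001], [0.001, -0.0, -1.0]]
wrist_force: [0.6, -0.3, -0.3]
width: 0.302
t 5.35 pos [ 0.5631 -0.2414  0.1489] yaw 82.14 F [ 0.6 -0.3 -0.3] w 25.75843526367678 j7 107.23754383139472
turn 0.14 then shift mm [-1.3  0.6 98.3]
```

View pics/wr2.png

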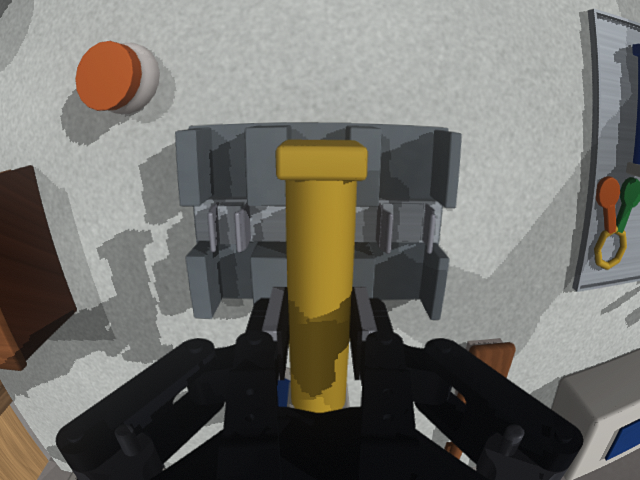

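The yellow case hangs straight between the fingers over the rail. The thin clip's beads are at about (212,225) and (240,225) and the thick clip's at (387,226) and (432,227). I'll compare the rail position with the top-camera fix.

Run:
```python
from h import *
d=pickle.load(open('wr2.pkl','rb'))
m=[]
for a,b in[((212,225),(240,225)),((387,226),(432,227))]:
    A,B=wf(d,a,.046),wf(d,b,.046);m.append((A+B)/2);print(m[-1].round(4),np.linalg.norm(A-B).round(4))
v=m[1]-m[0];print('mid',(sum(m)/2).round(4),np.linalg.norm(v),'yaw',np.degrees(np.arctan2(-v[0],v[1])))
```

```text
[ 0.5493 -0.3059  0.046 ] 0.0207
[ 0.5684 -0.177   0.046 ] 0.0333
mid [ 0.5588 -0.2414  0.046 ] 0.13025319261071697 yaw -8.434315180255908
```

```bash
python3 -m crank '[[[-1,-1,25,0,20],[0,0,25,0,20],[0,0,20,0,20],[0,0,14,0,20],[0,0,8,0,20],[0,0,2,0,20],[0,0,0,0,20],[0,0,0,0,20],[0,0,0,0,20]]]'; python3 -m crank '[[[0,0,1,0,20],[0,0,1,0,20],[0,0,1,0,20],[0,0,0,0,20],[0,0,0,0,20]]]';python3 -m crank '[[[0,0,0.5,0,20],[0,0,0.5,0,20],[0,0,0,0,20],[0,0,0,0,20]]]'
```

```text
clock: 6.3
tool_pos: [0.5623, -0.2443, 0.0557]
eef_rot: [[0.139, 0.99, 0.002], [0.99, -0.139, -0.0], [-0.0, 0.002, -1.0]]
wrist_force: [-0.5, 0.4, -0.3]
width: 0.299
clock: 6.8
tool_pos: [0.5619, -0.2436, 0.0518]
eef_rot: [[0.139, 0.99, 0.0], [0.99, -0.139, 0.001], [0.001, 0.0, -1.0]]
wrist_force: [0.7, 1.7, -0.4]
width: 0.301
clock: 7.2
tool_pos: [0.5622, -0.2433, 0.051]
eef_rot: [[0.139, 0.99, 0.001], [0.99, -0.139, 0.001], [0.001, 0.0, -1.0]]
wrist_force: [0.2, 3.9, 3.9]
width: 0.302
```

```bash
python3 -m crank '[[[1,0,0,0,20],[0,0,0,0,20],[0,0,0,0,20]]]';python3 -m crank '[[[0,0,0,0,28],[0,0,0,0,30],[0,0,0,0,33],[0,0,0,0,37],[0,0,0,0,42],[0,0,0,0,42],[0,0,0,0,42]]]';python3 -m crank '[[[0,0,-8,0,42],[0,0,-15,0,42],[0,0,-20,0,42],[0,0,-20,0,42],[0,0,0,0,0],[0,0,0,0,0],[0,0,0,0,0],[0,0,0,0,0],[0,0,0,0,0]]]'
python3 - <<'E'
from h import *
from station import bot
d=bot.get_image('wrist');pickle.dump(d,open('wr3.pkl','wb'));cv2.imwrite('pics/wr3.png',d['img'])
E
```

```text
clock: 7.5
tool_pos: [0.5621, -0.243, 0.0509]
eef_rot: [[0.139, 0.99, 0.001], [0.99, -0.139, -0.0], [0.0, 0.001, -1.0]]
wrist_force: [0.3, 3.2, 3.4]
width: 0.299
clock: 8.2
tool_pos: [0.5617, -0.2432, 0.0507]
eef_rot: [[0.139, 0.99, -0.0], [0.99, -0.139, -0.0], [-0.0, -0.0, -1.0]]
wrist_force: [0.5, 0.6, -1.0]
width: 0.493
clock: 9.1
tool_pos: [0.5614, -0.2429, 0.113]
eef_rot: [[0.139, 0.99, -0.001], [0.99, -0.139, 0.001], [0.0, -0.002, -1.0]]
wrist_force: [-0.2, -1.0, 0.3]
width: 0.002
```

View pics/wr3.png

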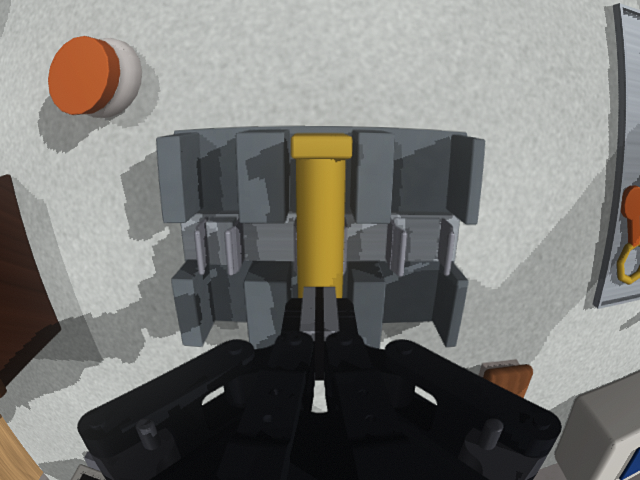

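Yellow rests level on its beads, with its near end at (322,145) and the fingers shut above its middle. Pressing now in small steps.

```bash
python3 -m crank '[[[0,0,20,0,0],[0,0,15,0,0],[0,0,6,0,0],[0,0,0,0,0],[0,0,0,0,0]]]';python3 -m crank '[[[0,0,1,0,0],[0,0,1,0,0],[0,0,1,0,0],[0,0,1,0,0],[0,0,0,0,0]]]';python3 -m crank '[[[0,0,1,0,0],[0,0,1,0,0],[0,0,1,0,0],[0,0,0,0,0]]]'
```

```text
clock: 9.65
tool_pos: [0.562, -0.2433, 0.0729]
eef_rot: [[0.139, 0.99, 0.0], [0.99, -0.139, -0.0], [-0.0, 0.0, -1.0]]
wrist_force: [-0.2, 0.0, 0.7]
width: 0.001
clock: 10.15
tool_pos: [0.5618, -0.243, 0.0687]
eef_rot: [[0.139, 0.99, -0.0], [0.99, -0.139, 0.0], [0.0, -0.0, -1.0]]
wrist_force: [-0.4, 1.0, -0.0]
width: -0.006
clock: 10.55
tool_pos: [0.5627, -0.2435, 0.0673]
eef_rot: [[0.139, 0.99, 0.002], [0.99, -0.139, -0.0], [-0.0, 0.002, -1.0]]
wrist_force: [-0.3, 0.2, 8.5]
width: 0.002
```

```bash
python3 -m crank '[[[0,0,1,0,0],[0,0,1,0,0],[0,0,0,0,0]]]';python3 -m crank '[[[0,0,1,0,0],[0,0,1,0,0],[0,0,0,0,0]]]'; python3 -m crank '[[[0,0,1,0,0],[0,0,1,0,0],[0,0,0,0,0]]]'
```

```text
clock: 10.85
tool_pos: [0.5633, -0.2437, 0.0658]
eef_rot: [[0.139, 0.99, 0.003], [0.99, -0.139, -0.001], [-0.0, 0.003, -1.0]]
wrist_force: [-1.9, -0.6, 10.5]
width: 0.005
clock: 11.15
tool_pos: [0.5637, -0.2439, 0.064]
eef_rot: [[0.139, 0.99, 0.004], [0.99, -0.139, -0.001], [-0.001, 0.005, -1.0]]
wrist_force: [-0.3, -0.1, 10.7]
width: -0.002
clock: 11.45
tool_pos: [0.5638, -0.2439, 0.0617]
eef_rot: [[0.139, 0.99, 0.005], [0.99, -0.139, -0.001], [-0.001, 0.005, -1.0]]
wrist_force: [0.9, 0.7, 8.6]
width: 0.0
```

```bash
python3 -m crank '[[[0,0,1,0,0],[0,0,1,0,0],[0,0,1,0,0],[0,0,0,0,0]]]';python3 -m crank '[[[0,0,1,0,0],[0,0,1,0,0],[0,0,1,0,0],[0,0,0,0,0],[0,0,0,0,0]]]'; python3 -m crank '[[[0,0,1,0,0],[0,0,1,0,0],[0,0,0,0,0],[0,0,0,0,0]]]'
```

```text
clock: 11.85
tool_pos: [0.5629, -0.2436, 0.0574]
eef_rot: [[0.139, 0.99, 0.003], [0.99, -0.139, -0.001], [-0.001, 0.003, -1.0]]
wrist_force: [1.8, -0.4, 2.3]
width: 0.0
clock: 12.35
tool_pos: [0.5615, -0.2429, 0.0534]
eef_rot: [[0.139, 0.99, -0.001], [0.99, -0.139, 0.0], [0.0, -0.001, -1.0]]
wrist_force: [-0.5, 0.7, 0.0]
width: 0.001
clock: 12.75
tool_pos: [0.5618, -0.2431, 0.0517]
eef_rot: [[0.139, 0.99, -0.0], [0.99, -0.139, 0.0], [0.0, -0.0, -1.0]]
wrist_force: [0.7, 0.4, 0.6]
width: -0.001
```

Force peaked near 11 N and then fell to zero, so the case snapped. I'll touch gently to confirm the hard stop at about 50.6 mm.

```bash
python3 -m crank '[[[0,0,1,0,0],[0,0,1,0,0],[0,0,1,0,0],[0,0,0,0,0],[0,0,0,0,0]]]'; python3 -m crank '[[[0,0,-30,0,0],[0,0,-40,0,0],[0,0,-30,0,60],[0,0,0,0,60],[0,0,0,0,60]]]'; python3 go.py .511 .2097 .15 92.9
```

```text
clock: 13.25
tool_pos: [0.5621, -0.2435, 0.0505]
eef_rot: [[0.139, 0.99, 0.001], [0.99, -0.139, -0.0], [0.0, 0.001, -1.0]]
wrist_force: [-3.4, 1.4, 10.3]
width: -0.003
clock: 13.75
tool_pos: [0.562, -0.243, 0.1492]
eef_rot: [[0.139, 0.99, 0.001], [0.99, -0.139, -0.0], [0.0, 0.001, -1.0]]
wrist_force: [0.4, 0.9, -0.7]
width: 0.512
t 13.75 pos [ 0.562  -0.243   0.1492] yaw 82.0 F [ 0.4  0.9 -0.7] w 43.75158675775985 j7 107.33253868821957
turn -10.9 then shift mm [454.7 -28.   -0.8]
```

```bash
python3 -m crank '[[[0,0,0,-5.5,60],[0,0,0,-5.4,60],[35,-2.2,0,0,60],[35,-2.2,0,0,60],[35,-2.2,0,0,60],[35,-2.2,0,0,60],[35,-2.2,0,0,60],[35,-2.2,0,0,60],[35,-2.2,0,0,60],[35,-2.2,0,0,60],[35,-2.2,0,0,60],[35,-2.2,0,0,60],[35,-2.2,0,0,60],[35,-2.1,0,0,60],[34.7,-2.1,0,0,60],[0,0,0,0,60],[0,0,0,0,60],[0,0,0,0,60]]]' 30; python3 go.py .511 .2097 .0165 92.9
```

```text
clock: 15.55
tool_pos: [0.5101, 0.208, 0.1477]
eef_rot: [[-0.049, 0.999, -0.002], [0.999, 0.049, -0.002], [-0.002, -0.002, -1.0]]
wrist_force: [0.7, 0.3, 0.2]
width: 0.705
t 15.55 pos [0.5101 0.208  0.1477] yaw 92.81 F [0.7 0.3 0.2] w 60.20426344921809 j7 66.85399876895464
turn -0.09 then shift mm [  1.6   1.  131.2]
```

```bash
python3 -m crank '[[[1,1,28,0,60],[0,0,28,0,60],[0,0,28,0,60],[0,0,24,0,60],[0,0,15,0,60],[0,0,8,0,60],[0,0,0,0,60],[0,0,0,0,60],[0,0,0,0,28],[0,0,0,0,28],[0,0,0,0,28],[0,0,0,0,28],[0,0,0,0,28]]]' 30; python3 go.py .572 -.1772 .15 82
```

```text
clock: 16.85
tool_pos: [0.5122, 0.2109, 0.0189]
eef_rot: [[-0.051, 0.999, 0.002], [0.999, 0.051, 0.001], [0.001, 0.002, -1.0]]
wrist_force: [-1.3, -2.0, 6.3]
width: 0.384
t 16.85 pos [0.5122 0.2109 0.0189] yaw 92.91 F [-1.3 -2.   6.3] w 32.81859066229847 j7 66.98424446534789
turn 10.91 then shift mm [-376.   113.3 -131.1]
```

```bash
python3 -m crank '[[[0,0,-15,0,28],[0,0,-40,0,28],[0,0,-40,5.5,28],[0,0,-36,5.4,28],[-34.2,10.3,0,0,28],[-34.2,10.3,0,0,28],[-34.2,10.3,0,0,28],[-34.2,10.3,0,0,28],[-34.2,10.3,0,0,28],[-34.2,10.3,0,0,28],[-34.2,10.3,0,0,28],[-34.2,10.3,0,0,28],[-34.2,10.3,0,0,28],[-34.2,10.3,0,0,28],[-34.2,10.3,0,0,28],[0,0,0,0,28],[0,0,0,0,28],[0,0,0,0,28],[0,0,0,0,28]]]'; python3 go.py .572 -.1775 .0535 82
```

```text
clock: 18.75
tool_pos: [0.5713, -0.1758, 0.1486]
eef_rot: [[0.137, 0.991, -0.0], [0.991, -0.137, 0.001], [0.001, -0.0, -1.0]]
wrist_force: [0.5, 0.5, -1.3]
width: 0.38
t 18.75 pos [ 0.5713 -0.1758  0.1486] yaw 82.15 F [ 0.5  0.5 -1.3] w 32.41453184625101 j7 100.63112078007094
turn 0.15 then shift mm [-1.6  0.9 95.1]
```

```bash
python3 -m crank '[[[-1.5,0.5,25,0,28],[0,0,25,0,28],[0,0,20,0,28],[0,0,14,0,28],[0,0,6,0,28],[0,0,0,0,28],[0,0,0,0,28],[0,0,0,0,28]]]'; python3 -m crank '[[[0,0,1,0,28],[0,0,1,0,28],[0,0,1,0,28],[0,0,0,0,28],[0,0,0,0,28]]]';python3 -m crank '[[[0,0,0.7,0,28],[0,0,0.7,0,28],[0,0,0,0,28],[0,0,0,0,28]]]'
```

```text
clock: 19.55
tool_pos: [0.5723, -0.1794, 0.0598]
eef_rot: [[0.139, 0.99, 0.002], [0.99, -0.139, -0.0], [-0.0, 0.002, -1.0]]
wrist_force: [-0.1, 0.8, -0.9]
width: 0.383
clock: 20.05
tool_pos: [0.5717, -0.1789, 0.0559]
eef_rot: [[0.139, 0.99, 0.0], [0.99, -0.139, 0.0], [0.001, 0.0, -1.0]]
wrist_force: [-0.6, 1.3, 0.3]
width: 0.379
clock: 20.45
tool_pos: [0.5721, -0.1782, 0.0546]
eef_rot: [[0.139, 0.99, 0.001], [0.99, -0.139, 0.001], [0.001, 0.001, -1.0]]
wrist_force: [0.7, 4.4, 4.3]
width: 0.387
```

```bash
python3 -m crank '[[[1,0,0.3,0,28],[0,0,0,0,28],[0,0,0,0,28]]]';python3 -m crank '[[[0,0,0,0,34],[0,0,0,0,36],[0,0,0,0,39],[0,0,0,0,43],[0,0,0,0,48],[0,0,0,0,48],[0,0,0,0,48]]]';python3 -m crank '[[[0,0,-8,0,48],[0,0,-15,0,48],[0,0,-20,0,48],[0,0,-10,0,48],[0,0,0,0,0],[0,0,0,0,0],[0,0,0,0,0],[0,0,0,0,0],[0,0,0,0,0]]]'
python3 - <<'E'
from h import *
from station import bot
d=bot.get_image('wrist');pickle.dump(d,open('wr4.pkl','wb'));cv2.imwrite('pics/wr4.png',d['img'])
E
```

```text
clock: 20.75
tool_pos: [0.5721, -0.1779, 0.0542]
eef_rot: [[0.139, 0.99, 0.001], [0.99, -0.139, 0.0], [0.0, 0.001, -1.0]]
wrist_force: [2.1, 4.7, 3.8]
width: 0.385
clock: 21.45
tool_pos: [0.5715, -0.1786, 0.054]
eef_rot: [[0.139, 0.99, -0.0], [0.99, -0.139, -0.0], [-0.0, -0.0, -1.0]]
wrist_force: [0.6, -0.8, -0.8]
width: 0.562
clock: 22.35
tool_pos: [0.5713, -0.1782, 0.1064]
eef_rot: [[0.139, 0.99, -0.001], [0.99, -0.139, 0.0], [0.0, -0.001, -1.0]]
wrist_force: [-0.5, -0.5, -0.5]
width: -0.004
```

View pics/wr4.png

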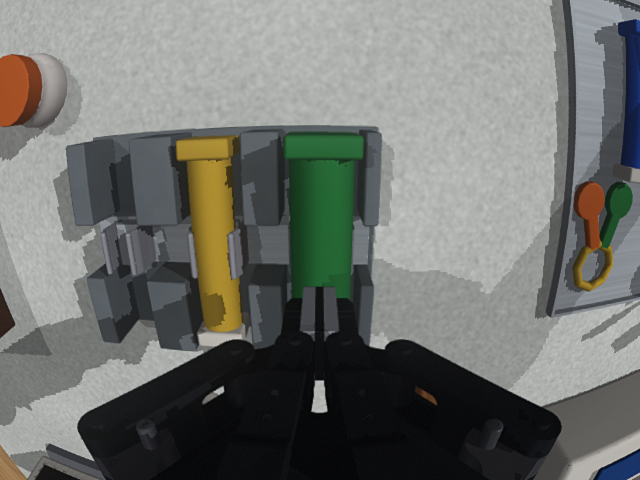

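Yellow is home in its groove, with the jaws clasping it at (212,255). Green sits level on the thick clip's beads. Pressing green, whose top should be at about 74 mm.

```bash
python3 -m crank '[[[0,0,18,0,0],[0,0,8,0,0],[0,0,4,0,0],[0,0,0,0,0],[0,0,0,0,0]]]';python3 -m crank '[[[0,0,1,0,0],[0,0,1,0,0],[0,0,1,0,0],[0,0,1,0,0],[0,0,0,0,0]]]';python3 -m crank '[[[0,0,1,0,0],[0,0,1,0,0],[0,0,0,0,0]]]';python3 -m crank '[[[0,0,1,0,0],[0,0,1,0,0],[0,0,0,0,0]]]';python3 -m crank '[[[0,0,1,0,0],[0,0,1,0,0],[0,0,0,0,0]]]'
```

```text
clock: 22.9
tool_pos: [0.5719, -0.1783, 0.0773]
eef_rot: [[0.139, 0.99, 0.0], [0.99, -0.139, -0.0], [-0.0, 0.0, -1.0]]
wrist_force: [0.6, -0.0, 0.1]
width: 0.004
clock: 23.4
tool_pos: [0.572, -0.1783, 0.0737]
eef_rot: [[0.139, 0.99, 0.001], [0.99, -0.139, 0.0], [0.0, 0.001, -1.0]]
wrist_force: [-1.8, -0.3, 3.8]
width: -0.003
clock: 23.7
tool_pos: [0.5728, -0.1786, 0.0726]
eef_rot: [[0.139, 0.99, 0.003], [0.99, -0.139, -0.0], [-0.0, 0.003, -1.0]]
wrist_force: [-0.8, 0.4, 8.6]
width: 0.0
clock: 24.0
tool_pos: [0.5733, -0.1787, 0.071]
eef_rot: [[0.139, 0.99, 0.004], [0.99, -0.139, -0.001], [-0.0, 0.004, -1.0]]
wrist_force: [-1.0, 1.0, 10.2]
width: -0.004
clock: 24.3
tool_pos: [0.5737, -0.1789, 0.0692]
eef_rot: [[0.139, 0.99, 0.005], [0.99, -0.139, -0.001], [-0.0, 0.005, -1.0]]
wrist_force: [-0.6, -1.2, 9.1]
width: -0.002
```

Commanded height is about 67 mm, and home top is at 52.1.

```bash
python3 -m crank '[[[0,0,1,0,0],[0,0,1,0,0],[0,0,1,0,0],[0,0,0,0,0]]]';python3 -m crank '[[[0,0,1,0,0],[0,0,1,0,0],[0,0,1,0,0],[0,0,0,0,0]]]'; python3 -m crank '[[[0,0,1,0,0],[0,0,1,0,0],[0,0,1,0,0],[0,0,0,0,0]]]';python3 -m crank '[[[0,0,1,0,0],[0,0,1,0,0],[0,0,1,0,0],[0,0,0,0,0],[0,0,0,0,0]]]'
```

```text
clock: 24.7
tool_pos: [0.5738, -0.179, 0.066]
eef_rot: [[0.139, 0.99, 0.005], [0.99, -0.139, -0.001], [-0.001, 0.005, -1.0]]
wrist_force: [0.7, -0.3, 8.5]
width: 0.002
clock: 25.1
tool_pos: [0.5732, -0.1788, 0.062]
eef_rot: [[0.139, 0.99, 0.003], [0.99, -0.139, -0.001], [-0.0, 0.004, -1.0]]
wrist_force: [1.7, -1.3, 3.9]
width: -0.0
clock: 25.5
tool_pos: [0.5706, -0.1779, 0.0571]
eef_rot: [[0.139, 0.99, -0.003], [0.99, -0.139, 0.001], [0.0, -0.003, -1.0]]
wrist_force: [0.4, 0.6, -0.0]
width: 0.005
clock: 26.0
tool_pos: [0.5717, -0.1782, 0.055]
eef_rot: [[0.139, 0.99, -0.0], [0.99, -0.139, 0.0], [0.0, -0.0, -1.0]]
wrist_force: [0.4, -0.2, -0.6]
width: 0.006
```

Green has snapped. I'll touch to confirm home, then retreat.

```bash
python3 -m crank '[[[0,0,1,0,0],[0,0,1,0,0],[0,0,1,0,0],[0,0,1,0,0],[0,0,0.7,0,0],[0,0,0,0,0],[0,0,0,0,0]]]'; python3 -m crank '[[[0,0,-30,0,0],[0,0,-40,0,0],[0,0,-27,0,60],[0,0,0,0,60],[0,0,0,0,60]]]'; python3 go.py .4935 .0917 .15 81.8
```

```text
clock: 26.7
tool_pos: [0.572, -0.1785, 0.052]
eef_rot: [[0.139, 0.99, 0.001], [0.99, -0.139, 0.0], [0.0, 0.001, -1.0]]
wrist_force: [-2.8, 1.4, 10.3]
width: -0.001
clock: 27.2
tool_pos: [0.5717, -0.1782, 0.1478]
eef_rot: [[0.139, 0.99, 0.001], [0.99, -0.139, 0.0], [0.0, 0.001, -1.0]]
wrist_force: [-0.1, 0.2, -0.4]
width: 0.508
t 27.2 pos [ 0.5717 -0.1782  0.1478] yaw 82.0 F [-0.1  0.2 -0.4] w 43.36181023489012 j7 100.7842287871054
turn 0.2 then shift mm [ 256.  -115.9   -2.2]
```

```bash
python3 -m crank '[[[32,-14.5,0,0,55],[32,-14.5,0,0,55],[32,-14.5,0,0,55],[32,-14.5,0,0,55],[32,-14.5,0,0,55],[32,-14.5,0,0,55],[32,-14.5,0,0,55],[32,-14.5,0,0,55],[0,0,0,0,55],[0,0,0,0,55],[0,0,0,0,55]]]' 30; python3 go.py .4935 .0917 .0105 81.8
python3 - <<'E'
from h import *
from station import bot
d=bot.get_image('wrist');pickle.dump(d,open('wr5.pkl','wb'))
hsv=cv2.cvtColor(d['img'],cv2.COLOR_BGR2HSV);m=cv2.inRange(hsv,(100,150,60),(120,255,255))
k,l,st,c=cv2.connectedComponentsWithStats(m);i=1+np.argmax(st[1:,4]);print(st[i])
x,y,ww,hh,_=st[i]
for r in(y+3,y+hh//4,y+hh//2,y+hh*3//4,y+hh-4):
    q=np.where(l[r]==i)[0];print(r,q.min(),q.max(),wf(d,((q.min()+q.max())/2,r),.015).round(4))
E
```

```text
clock: 28.3
tool_pos: [0.4922, 0.0901, 0.1466]
eef_rot: [[0.141, 0.99, -0.002], [0.99, -0.141, -0.001], [-0.001, -0.001, -1.0]]
wrist_force: [-0.2, -0.2, 0.4]
width: 0.646
t 28.3 pos [0.4922 0.0901 0.1466] yaw 81.9 F [-0.2 -0.2  0.4] w 55.15978267770481 j7 69.10456128017299
turn 0.1 then shift mm [  1.8   1.1 136.1]
[ 308  133   33  157 4005]
136 308 340 [0.4291 0.1028 0.015 ]
172 311 336 [0.4557 0.0986 0.015 ]
211 312 336 [0.4856 0.0948 0.015 ]
250 312 335 [0.5171 0.09   0.015 ]
286 313 334 [0.5486 0.0857 0.015 ]
```

```bash
python3 -m crank '[[[1.7,1,28,0,55],[1.7,0,28,0,55],[0,0,28,0,55],[0,0,26,0,55],[0,0,16,0,55],[0,0,10,0,55],[0,0,0,0,55],[0,0,0,0,55],[0,0,0,0,14],[0,0,0,0,14],[0,0,0,0,14],[0,0,0,0,14],[0,0,0,0,14],[0,0,0,0,14]]]' 30; python3 go.py .5535 -.3085 .15 82
```

```text
clock: 29.75
tool_pos: [0.4945, 0.0948, 0.0123]
eef_rot: [[0.139, 0.99, 0.001], [0.99, -0.139, 0.0], [0.001, 0.001, -1.0]]
wrist_force: [-0.9, 0.2, 6.5]
width: 0.217
t 29.75 pos [0.4945 0.0948 0.0123] yaw 82.0 F [-0.9  0.2  6.5] w 18.515227732724714 j7 70.66840968246483
turn -0.0 then shift mm [-391.2  114.5 -137.7]
```

```bash
python3 -m crank '[[[0,0,-15,0,14],[0,0,-40,0,14],[0,0,-40,0,14],[0,0,-42,0,14],[-35.6,10.4,0,0,14],[-35.6,10.4,0,0,14],[-35.6,10.4,0,0,14],[-35.6,10.4,0,0,14],[-35.6,10.4,0,0,14],[-35.6,10.4,0,0,14],[-35.6,10.4,0,0,14],[-35.6,10.4,0,0,14],[-35.6,10.4,0,0,14],[-35.6,10.4,0,0,14],[-35.6,10.4,0,0,14],[0,0,0,0,14],[0,0,0,0,14],[0,0,0,0,14],[0,0,0,0,14]]]'; python3 go.py .5535 -.3083 .0505 82
```

```text
clock: 31.65
tool_pos: [0.553, -0.3072, 0.1483]
eef_rot: [[0.137, 0.991, -0.0], [0.991, -0.137, 0.001], [0.001, -0.0, -1.0]]
wrist_force: [0.1, 0.5, 0.2]
width: 0.216
t 31.65 pos [ 0.553  -0.3072  0.1483] yaw 82.13 F [0.1 0.5 0.2] w 18.426947336288283 j7 114.42687283487264
turn 0.13 then shift mm [-1.   0.7 97.8]
```

```bash
python3 -m crank '[[[0,0.5,25,0,14],[0,0,25,0,14],[0,0,20,0,14],[0,0,14,0,14],[0,0,8,0,14],[0,0,1,0,14],[0,0,0,0,14],[0,0,0,0,14]]]'; python3 -m crank '[[[0,0,1,0,14],[0,0,1,0,14],[0,0,1,0,14],[0,0,0,0,14],[0,0,0,0,14]]]';python3 -m crank '[[[0,0,0.7,0,14],[0,0,0.7,0,14],[0,0,0,0,14],[0,0,0,0,14]]]'
```

```text
clock: 32.45
tool_pos: [0.5538, -0.3095, 0.0564]
eef_rot: [[0.139, 0.99, 0.002], [0.99, -0.139, -0.001], [-0.0, 0.002, -1.0]]
wrist_force: [-0.1, -0.4, -0.8]
width: 0.219
clock: 32.95
tool_pos: [0.5531, -0.3091, 0.0523]
eef_rot: [[0.139, 0.99, -0.0], [0.99, -0.139, 0.0], [0.0, -0.0, -1.0]]
wrist_force: [0.5, 0.8, 0.4]
width: 0.217
clock: 33.35
tool_pos: [0.5535, -0.3086, 0.051]
eef_rot: [[0.139, 0.99, 0.0], [0.99, -0.139, 0.001], [0.001, 0.0, -1.0]]
wrist_force: [0.7, 1.4, 1.5]
width: 0.217
```

```bash
python3 -m crank '[[[0.5,0,0.7,0,14],[0,0,0,0,14],[0,0,0,0,14]]]';python3 -m crank '[[[0,0,0,0,20],[0,0,0,0,22],[0,0,0,0,25],[0,0,0,0,29],[0,0,0,0,34],[0,0,0,0,34],[0,0,0,0,34]]]';python3 -m crank '[[[0,0,-8,0,34],[0,0,-15,0,34],[0,0,-20,0,34],[0,0,-12,0,34],[0,0,0,0,0],[0,0,0,0,0],[0,0,0,0,0],[0,0,0,0,0],[0,0,0,0,0]]]'
python3 - <<'E'
from h import *
from station import bot
d=bot.get_image('wrist');pickle.dump(d,open('wr6.pkl','wb'));cv2.imwrite('pics/wr6.png',d['img'])
E
```

```text
clock: 33.65
tool_pos: [0.5536, -0.3082, 0.0503]
eef_rot: [[0.139, 0.99, 0.0], [0.99, -0.139, 0.001], [0.001, 0.0, -1.0]]
wrist_force: [0.4, 3.2, 1.4]
width: 0.218
clock: 34.35
tool_pos: [0.5532, -0.3087, 0.0502]
eef_rot: [[0.139, 0.99, -0.0], [0.99, -0.139, -0.0], [-0.0, -0.0, -1.0]]
wrist_force: [0.0, 0.2, -0.3]
width: 0.397
clock: 35.25
tool_pos: [0.5528, -0.3084, 0.1045]
eef_rot: [[0.139, 0.99, -0.001], [0.99, -0.139, 0.001], [0.0, -0.001, -1.0]]
wrist_force: [0.1, 0.3, -0.4]
width: -0.003
```

View pics/wr6.png

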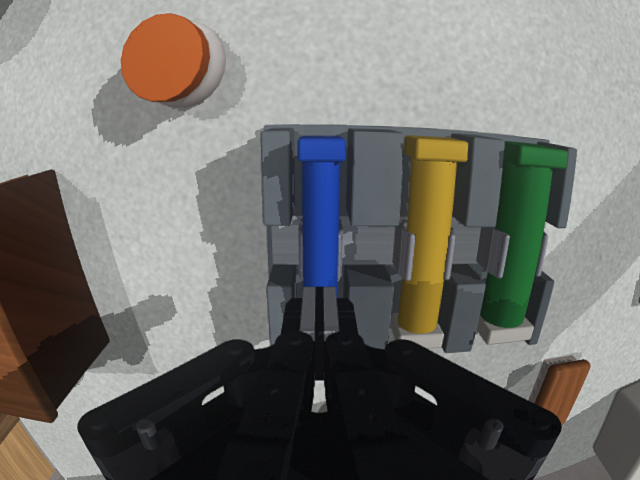

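Yellow and green are home in their jaws at (430,255) and (520,255), and blue sits on its beads at (322,210). Pressing blue, with its top at about 63 mm now and 49.1 mm when home.

```bash
python3 -m crank '[[[0,0,20,0,0],[0,0,12,0,0],[0,0,5,0,0],[0,0,0,0,0],[0,0,0,0,0]]]';python3 -m crank '[[[0,0,1,0,0],[0,0,1,0,0],[0,0,1,0,0],[0,0,1,0,0],[0,0,0,0,0]]]';python3 -m crank '[[[0,0,1,0,0],[0,0,1,0,0],[0,0,0,0,0]]]';python3 -m crank '[[[0,0,1,0,0],[0,0,1,0,0],[0,0,0,0,0]]]';python3 -m crank '[[[0,0,1,0,0],[0,0,1,0,0],[0,0,0,0,0]]]'
```

```text
clock: 35.8
tool_pos: [0.5535, -0.3089, 0.0685]
eef_rot: [[0.139, 0.99, 0.0], [0.99, -0.139, -0.0], [-0.0, 0.0, -1.0]]
wrist_force: [-0.3, 0.7, 0.1]
width: -0.001
clock: 36.3
tool_pos: [0.5532, -0.3085, 0.0642]
eef_rot: [[0.139, 0.99, -0.0], [0.99, -0.139, 0.0], [0.0, -0.0, -1.0]]
wrist_force: [0.3, 0.5, -0.1]
width: 0.002
clock: 36.6
tool_pos: [0.5534, -0.3088, 0.0627]
eef_rot: [[0.139, 0.99, 0.0], [0.99, -0.139, 0.0], [0.0, 0.0, -1.0]]
wrist_force: [-0.7, 0.7, 3.3]
width: 0.004
clock: 36.9
tool_pos: [0.554, -0.3091, 0.0617]
eef_rot: [[0.139, 0.99, 0.002], [0.99, -0.139, -0.001], [-0.0, 0.002, -1.0]]
wrist_force: [-2.3, 1.0, 8.9]
width: 0.004
clock: 37.2
tool_pos: [0.5545, -0.3093, 0.0601]
eef_rot: [[0.139, 0.99, 0.003], [0.99, -0.139, -0.001], [-0.001, 0.003, -1.0]]
wrist_force: [-1.3, 1.3, 9.8]
width: -0.001
```

Commanded height is about 58 mm.

```bash
python3 -m crank '[[[0,0,1,0,0],[0,0,1,0,0],[0,0,1,0,0],[0,0,0,0,0]]]';python3 -m crank '[[[0,0,1,0,0],[0,0,1,0,0],[0,0,1,0,0],[0,0,0,0,0],[0,0,0,0,0]]]'; python3 -m crank '[[[0,0,1,0,0],[0,0,0.7,0,0],[0,0,0,0,0],[0,0,0,0,0]]]'
```

```text
clock: 37.6
tool_pos: [0.5549, -0.3094, 0.0569]
eef_rot: [[0.139, 0.99, 0.004], [0.99, -0.139, -0.002], [-0.001, 0.004, -1.0]]
wrist_force: [0.2, 1.0, 6.9]
width: 0.002
clock: 38.1
tool_pos: [0.5526, -0.3083, 0.0516]
eef_rot: [[0.139, 0.99, -0.001], [0.99, -0.139, 0.001], [0.001, -0.002, -1.0]]
wrist_force: [0.3, 0.2, -0.2]
width: 0.001
clock: 38.5
tool_pos: [0.5531, -0.3086, 0.0504]
eef_rot: [[0.139, 0.99, -0.0], [0.99, -0.139, 0.0], [0.0, -0.0, -1.0]]
wrist_force: [-0.2, -0.4, -0.4]
width: 0.0
```

```bash
python3 -m crank '[[[0,0,1,0,0],[0,0,1,0,0],[0,0,1,0,0],[0,0,0.6,0,0],[0,0,0,0,0],[0,0,0,0,0]]]'; python3 -m crank '[[[0,0,-30,0,0],[0,0,-40,0,0],[0,0,-40,0,0],[0,-40,0,0,0],[0,-40,0,0,0],[0,0,0,0,0],[0,0,0,0,0],[0,0,0,0,0]]]'
python3 - <<'E'
from h import *
from station import bot
d=bot.get_image('wrist');cv2.imwrite('pics/wr7.png',d['img'])
e=bot.get_image('top');pickle.dump(e,open('top2.pkl','wb'))
im=np.hstack([cv2.resize(d['img'],(400,300)),cv2.resize(e['img'][156:286,180:510],None,fx=1.2,fy=2.3077)[:, :400] if 0 else cv2.resize(e['img'][160:290,390:520],(400,300))])
cv2.imwrite('pics/fin.png',im)
# other things: difference on tray / beyond rail
a=pickle.load(open('top.pkl','rb'))['img']
for n,(x0,y0,x1,y1) in dict(keys=(300,172,340,222),capsule=(245,165,275,195),cup=(180,145,230,198),brush=(368,78,402,158),cream=(498,256,532,288),lotion=(455,115,500,158)).items():
    print(n,np.abs(a[y0:y1,x0:x1].astype(int)-e['img'][y0:y1,x0:x1]).mean().round(2))
E
```

```text
clock: 39.1
tool_pos: [0.5534, -0.3091, 0.049]
eef_rot: [[0.14, 0.99, 0.001], [0.99, -0.14, -0.0], [0.0, 0.001, -1.0]]
wrist_force: [-3.0, 1.2, 10.9]
width: 0.003
clock: 39.9
tool_pos: [0.4753, -0.2975, 0.1572]
eef_rot: [[0.138, 0.99, 0.001], [0.99, -0.138, -0.0], [-0.0, 0.001, -1.0]]
wrist_force: [0.6, -0.4, 0.3]
width: 0.0
keys 4.64
capsule 2.08
cup 2.04
brush 2.05
cream 32.34
lotion 2.14
```

View pics/fin.png

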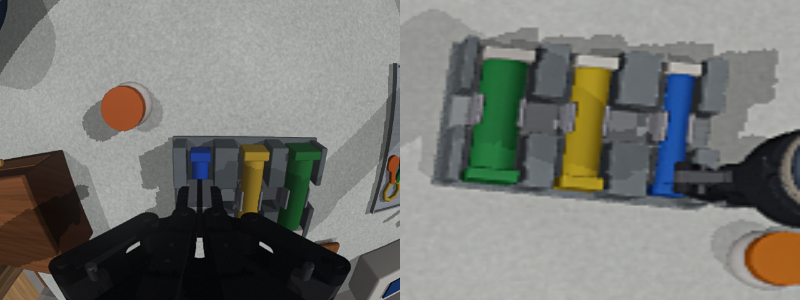

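All three are in their grooves. The cream difference comes from the arm covering part of that region. One last numeric check of the centres:

Run:
```python
from h import *
e=pickle.load(open('top2.pkl','rb'))
for n,a,b,z,h in[('grn',(506,59),(492,171),.035,(.5727,-.1774)),('yel',(596,67),(582,179),.037,(.5635,-.2428)),('blu',(682,74),(667,187),.039,(.5543,-.3082))]:
    f=lambda p:w(e,(390+(p[0]-400)/3.077,160+p[1]/2.308),z+.008)
    A,B=f(a),f(b);v=A-B;m=(A+B)/2;print(n,m.round(4),np.linalg.norm(v).round(4),'yaw',np.degrees(np.arctan2(v[1],v[0])).round(1),'off',(m[:2]-h).round(4))
from station import bot
bot.finish_job()
```

```text
grn [ 0.5688 -0.1777  0.043 ] 0.114 yaw -7.7 off [-0.0039 -0.0003]
yel [ 0.5593 -0.2441  0.045 ] 0.1137 yaw -8.1 off [-0.0042 -0.0013]
blu [ 0.5504 -0.3068  0.047 ] 0.1145 yaw -8.9 off [-0.0039  0.0014]
the job is handed in; nothing more can be done
```

All three cases are clipped home in their own clips, blue in thin, yellow in mid and green in thick, and I handed the job in at about 40 s. I laid each case on its clip's beads, let go, and pressed it down with the shut fingers.

- **Clicks:** each push peaked at about 10–11 N and then fell to zero. A light touch afterwards met a hard stop at 50.5 mm (yellow), 52.0 mm (green) and 49.0 mm (blue). The expected home tops were 50.6, 52.1 and 49.1 mm. No pressing reading passed 11 N.
- **Final position:** the last top picture puts the cases' middles about 4 mm from the clip points, against a 12 mm limit. Their angles are within about 1° of the rail's −8°.
- **Rail position:** the wrist camera placed the rail 4–5 mm nearer the robot than the top camera did. This is small enough not to matter.
- **Other things:** keys, capsule, cup, brush and lotion show no visible movement. The comparison flagged the cream jar, but the arm was covering part of that region. The jar itself is still standing, and nothing came near it.

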